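# Open the carton's spout and tip out the sleeves

## Robot

A 6-joint arm with a two-finger parallel gripper is mounted at the origin on the work surface. World frame = base frame: x ahead of the robot, y to its left, z up, the work surface at z = 0. Lengths are in m, angles in degrees, forces in N, time in s.
With the tool pointing down it reaches from about 0.4 to 0.825 m from the base axis. Payload 7 kg.
Tool frame: the origin (TCP) lies on the centre line of the jaws, within the pads' length; the fingertips stand 19 mm ahead of it and the grasp point (between the pads) is the TCP; z points along the fingers, y is the line along which they close (so a half turn about z gives the same grasp; the last joint's range is limited). The gripper opens to 88 mm and grips with 3 to 60 N. Pads are 19 mm wide; open, the fingers measure 130 mm over their backs; the gripper's body (78 mm by 193 mm) begins 47 mm behind the grasp point.
Start: joints at [16.507, 20.546, 0.682, 0, -70.136, -16.507], TCP at [0.675, -0, 0.246] pointing down, gripper open.
Joint ranges: [-176.03, 176.03], [-82.01, 121.73], [-58.28, 71.71], [-173.87, 95.51], [-174.79, -0.11], [-173.66, 173.66]. Speed limits (degrees/s): [136.94, 136.94, 172.46, 180, 180, 180].

## Interface

Orientations are given as [roll, pitch, yaw] about the fixed x, y, z axes, in that order (R = Rz(yaw) Ry(pitch) Rx(roll)).
In Python, from plant import get_state, capture, close_job gives the robot as it stands.
- The arm moves only by the tool apply_moves, never from a script. Its argument "targets" is a list of rows, each a list of 7 numbers: the opening, from 0 (shut) to 1 (fully open), then the shift along the tool's x, y, z normalised to -1 to 1, where 1 is 1000 mm, then the turn, a rotation vector about the tool's x, y, z normalised to -1 to 1, where 1 is 90 degrees. In form: [[claw, tx, ty, tz, ax, ay, az], ...]. A call has 1 to 20 rows; each row shifts and turns the commanded pose from where the row before left it, along the tool's axes as they then stand; what a row does not reach is not made up. A row lasts 1/12 s, in which the tool goes at most 41.7 mm and 7.16 degrees, less where a joint would pass 70% of its speed; a pose out of reach is approached as far as the arm can. A call with a number of a shift or a turn outside -1 to 1 is refused whole. A call with a gripper value outside its range is refused whole. The fingers move at their own pace and stop on an object; "newtons" is the grip in N (left out, the last holds). Time passes only in rows, so rows that do not move let the fingers close. It gives the time, the measured TCP pose, the force, the opening and the grip force at its end, in the units of the state.
- get_state(): the state, without advancing time (a new reading comes with each control period).
- capture(name): name is "scene" or "side" or "wrist"; returns a dict with "frame" (400x640x3 uint8, red, green, blue), "range_z" (400x640 float32, m along the optical axis (not along the pixel's ray), 0 where there is no reading), "camera_matrix" (3x3 intrinsics, pixels), "T" (4x4, takes a point from camera to world coordinates). Camera axes: x right, y down, z forward; pixel columns grow to the right and rows downward; lengths in m; the calibration is good to about 2 mm. A picture is of the moment at which its call begins.
- close_job(): hands the job in; it is judged then, once.
The state is a dict: "time_s": time; "joints": joint angles; "qd": joint speeds; "joint_torque": joint torques, N m; "tcp_pos": TCP position; "eef_rot": TCP orientation; "contact_force": force on the tool from outside, world axes, zero at the start; "moment": the same for the moment, N m; "gripper_width": finger opening in m; "gripper_force": force on a finger pad.
Only numpy, scipy, OpenCV 4.12 (cv2) and the standard library are available. Lean on these libraries where they do the work, as an engineer would, in place of code of your own. Each camera call takes 0.05 s, during which the arm holds its last target. There are 200 camera calls.

## Task

Two small dispensing cartons stand on the bench, each in a steel tip stand with a tray in front. On the taller, narrower carton, first pull the folded spout fully out by its tab while the carton stands upright, then tip the carton forward by its handle so that all three sleeves inside roll out into that stand's tray. Leave the lower, wider carton and its spout alone; the poured carton may stay tipped.

Things in the scene. Friction and masses are not known exactly. Their poses are not given: they have to be found in the camera images.
- tall_tab (a point): grip point in the tall carton's spout tab: upright cardboard fin 10 mm thick (y), 36 along x, 42 high (z), rising above the flap's top, free both sides. Spout closed: 26 mm ahead of the carton's front face and of the spout hinge line, 64 above that line, 21 below the carton's top. x = flap's outward normal (pouring direction), y parallel to the hinges, z up the flap; turns with it
- tall_spout (a joint): tall carton's spout angle, rad: 0 folded flush, grows as its top swings out and down, stop at 1.35 (fully out); starts 0 to 0.15. Hinge line level, along the carton's lower front edge, 98 mm above the table when upright. Flap 60 mm wide, 46 high, with cheeks: a chute. Stiff fold (about 0.06 N m), stays where left
- tall_handle (a point): grip point in the tall carton's tip handle: upright black fin 10 mm thick (y), 40 along x, 52 high, free both sides, behind the carton and reaching above its top; point central, 24 mm below its top edge. Carton upright: 112 mm behind the tipping pivot, 120 above it, 215 above the table. x = pouring direction, y parallel to the pivot, z up; turns with the carton
- tall_carton (a joint): tipping angle of the tall carton (80 mm deep, 68 wide, 88 high), rad: 0 upright (start), grows as its top goes forward over the tray, stop at 0.9. Pivot line under its lower front edge, 95 mm above the table, parallel to the handle's y. About 5 N at the handle; stays where left. With the spout out, the sleeves have rolled out by about 0.75
- tall_tray (a point): centre of the inner floor of the open cardboard tray fixed at the front of the tall carton's stand; 9 mm above the table, 87 mm ahead of the tipping pivot. Tray outside 150 mm (x) by 112 (y), walls 4 thick, top 50 above the table. x = pouring direction, y parallel to the pivots, z up
- sleeve1: short dark ferrite sleeve (plain cylinder with a coppery core), 20 mm diameter, 22 mm long, about 30 g; starts lying on its side inside the closed tall carton, axis along the tip axis, so it rolls towards the spout. Origin at its centre.
- sleeve2: short dark ferrite sleeve (plain cylinder with a coppery core), 20 mm diameter, 22 mm long, about 30 g; starts lying on its side inside the closed tall carton, axis along the tip axis, so it rolls towards the spout. Origin at its centre.
- sleeve3: short dark ferrite sleeve (plain cylinder with a coppery core), 20 mm diameter, 22 mm long, about 30 g; starts lying on its side inside the closed tall carton, axis along the tip axis, so it rolls towards the spout. Origin at its centre.
- low_tab (a point): pull tab on the spout of the other carton, which is to be left alone (carton 80 deep, 96 wide, only 56 mm high, in a stand of the same kind with its own tray). The point is inside that tab; x its pouring direction, z up.

How it is judged:
By the outcome, as a careful person would: the job done as asked, in the order asked, and still so for the second after the job is handed in, with the robot touching nothing.
It also fails if it takes over 54 s, if anything falls off the work surface, if the arm or the gripper's body presses on something with over 40 N, if the wrist force passes 120 N, or if a joint passes its speed limit or range.

## Working session

There is one attempt and no reset: what is moved stays moved. The work goes in short steps, Python scripts to look and compute and a tool call to move; the robot and the scene stay as the last step left them, time stands still between calls to the robot, and variables do not carry over. Pictures are saved under pics/ and viewed, at most 10 in all, crops included, and the job is handed in when it is done.

Besides the shell and the picture viewer there is one more tool, called in YAML: its name, and indented under it one key for each argument. apply_moves: Moves the arm, as the interface text tells. Scaled input: -1 to 1 covers 1000 mm each way for a shift and 90 degrees each way for a turn. Its arguments: {"type":"object","properties":{"targets":{"type":"array","items":{"type":"array","items":{"type":"number"}}},"newtons":{"type":"number"}},"required":["targets"]}

```bash
mkdir -p pics; ls; cat > h.py <<'E'
import numpy as np,cv2
from plant import get_state,capture,close_job
from scipy.spatial.transform import Rotation as R
def cloud(c):
    d=c["range_z"];K=c["camera_matrix"];v,u=np.indices(d.shape)
    P=np.stack([(u-K[0,2])/K[0,0]*d,(v-K[1,2])/K[1,1]*d,d],-1)
    P=P@c["T"][:3,:3].T+c["T"][:3,3];P[d==0]=np.nan;return P
def save(n,c): cv2.imwrite(f"pics/{n}.png",c["frame"][...,::-1])
E
python3 - <<'E'
from h import *
np.set_printoptions(precision=3,suppress=True)
for n in ("scene","side"):
    c=capture(n);save(n,c);np.savez(n,**c);print(c["T"],c["camera_matrix"][0])
a,b=cv2.imread("pics/scene.png"),cv2.imread("pics/side.png")
print(get_state())
E
```

```text
pics
[[ 0.338  0.727 -0.598  1.086]
 [ 0.941 -0.258  0.218 -0.209]
 [ 0.005 -0.636 -0.771  0.796]
 [ 0.     0.     0.     1.   ]] [406.925   0.    318.883]
[[ 0.99  -0.087  0.114  0.442]
 [-0.143 -0.61   0.779 -0.84 ]
 [ 0.002 -0.788 -0.616  0.79 ]
 [ 0.     0.     0.     1.   ]] [484.55    0.    329.985]
{'time_s': 0.1, 'joints': array([ 16.509,  20.588,   0.639,  -0.019, -70.135, -16.507]), 'qd': array([-0.026, -0.06 ,  0.1  ,  0.165,  0.025, -0.071]), 'joint_torque': array([ -0.001, -58.417,  29.375,   7.016,   0.01 ,  -0.   ]), 'tcp_pos': array([0.675, 0.   , 0.245]), 'eef_rot': array([179.914,  -0.007, -90.005]), 'contact_force': array([0.118, 0.209, 0.268]), 'moment': array([0.054, 0.043, 0.03 ]), 'gripper_force': 0.0, 'gripper_width': 0.08771887848603062}
```

View pics/scene.png

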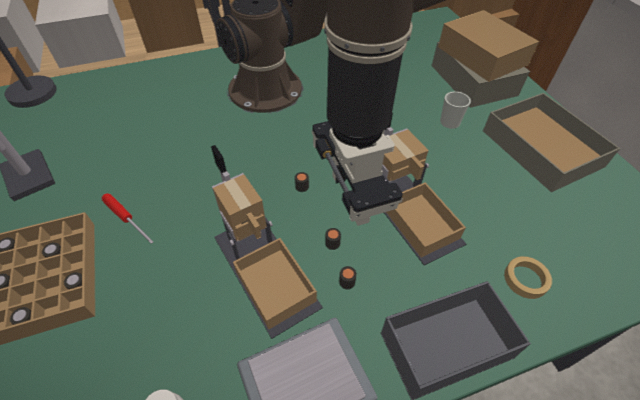

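View pics/side.png

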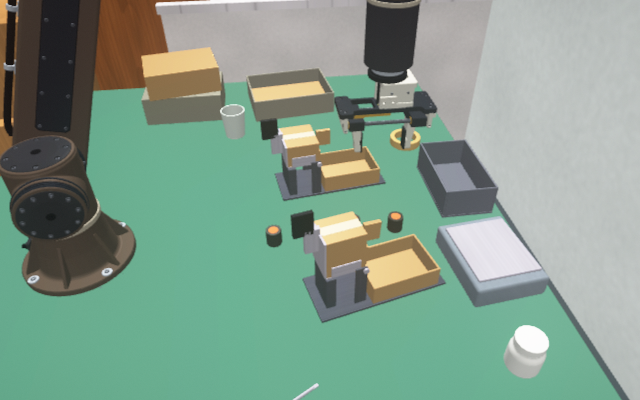

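The scene view shows a carton at (240,207) with its black handle at (219,160) and its tray at (275,285). The other carton is at (405,155), partly under the gripper. In the side view they are at (340,245) and (300,145). Next I'll measure heights and axes.

```bash
python3 - <<'E'
from h import *
np.set_printoptions(precision=4,suppress=True)
C={n:dict(np.load(n+".npz")) for n in("scene","side")}
P={n:cloud(c) for n,c in C.items()}
for n,pts in (("scene",[(240,207),(219,160),(275,285),(405,150),(256,222)]),("side",[(340,228),(302,224),(400,265),(298,135),(269,128),(372,232),(323,137)])):
    for u,v in pts: print(n,u,v,P[n][v,u])
# heightmap of merged cloud, both cartons
for n in P:
    X=P[n].reshape(-1,3);col=C[n]["frame"].reshape(-1,3)
    for nm,(y0,y1) in dict(A=(-.4,-.1),B=(-.1,.2)).items():
        m=(X[:,0]>.35)&(X[:,0]<.75)&(X[:,1]>y0)&(X[:,1]<y1)&(X[:,2]>.12)&(X[:,2]<.26)
        if nm=="B": m&=col.max(1)-col.min(1)>50
        Q=X[m];h,e=np.histogram(Q[:,2],bins=np.arange(.12,.27,.01));print(n,nm,h)
        dark=(X[:,2]>.15)&(X[:,2]<.26)&m&(col.max(1)<50)
        if dark.sum(): 
            r=cv2.minAreaRect(X[dark][:,:2].astype(np.float32)*1000);print("dark",dark.sum(),X[dark].mean(0),X[dark].min(0),X[dark].max(0),r)
    # trays rim : tan z .04-.056
    for nm,(y0,y1) in dict(A=(-.4,-.1),B=(-.1,.2)).items():
        m=(X[:,0]>.45)&(X[:,0]<.8)&(X[:,1]>y0)&(X[:,1]<y1)&(X[:,2]>.044)&(X[:,2]<.056)&(col.max(1)-col.min(1)>40)
        Q=X[m];print(n,nm,"rim",m.sum(),cv2.minAreaRect(Q[:,:2].astype(np.float32)*1000))
c=[]
for n,b in(("scene",(190,300,130,260)),("side",(280,450,200,310))):
    i=C[n]["frame"][b[2]:b[3],b[0]:b[1],::-1];c.append(cv2.resize(i,(400,int(400*i.shape[0]/i.shape[1])),interpolation=cv2.INTER_CUBIC)[:470])
H=max(i.shape[0] for i in c)
cv2.imwrite("pics/crop.png",np.hstack([np.pad(i,((0,H-i.shape[0]),(0,0),(0,0))) for i in c]))
E
```

```text
scene 240 207 [ 0.5929 -0.1876  0.1846]
scene 219 160 [ 0.5058 -0.202   0.2323]
scene 275 285 [ 0.6806 -0.158   0.0087]
scene 405 150 [0.5327 0.1988 0.1532]
scene 256 222 [ 0.6293 -0.1669  0.174 ]
side 340 228 [ 0.556  -0.1897  0.1816]
side 302 224 [ 0.485  -0.2075  0.2167]
side 400 265 [ 0.6993 -0.1393  0.0076]
side 298 135 [0.5124 0.196  0.1502]
side 269 128 [0.4423 0.1846 0.1831]
side 372 232 [ 0.6204 -0.1783  0.1525]
side 323 137 [0.5757 0.1996 0.1366]
scene A [ 104  107  183  150  162  252 1213   59   35   32   34   87   15    0
    0]
dark 178 [ 0.4969 -0.2024  0.2262] [ 0.471  -0.2098  0.1981] [ 0.5085 -0.1947  0.2417] ((489.5991516113281, -202.783203125), (38.54347229003906, 9.767608642578125), 12.376380920410156)
scene B [ 29   0  26 175   0   0   0   0   0   0   0   0   0   0   0]
scene A rim 498 ((681.1932983398438, -158.84439086914062), (151.75474548339844, 112.6259536743164), 12.777061462402344)
scene B rim 185 ((655.777099609375, 50.53313446044922), (151.67584228515625, 311.8839111328125), 4.604201316833496)
side A [ 198  217  283  292  313  364 1191  129   95   96   95  152    2    0
    0]
dark 9 [ 0.4744 -0.2096  0.218 ] [ 0.467  -0.2115  0.2015] [ 0.5028 -0.2039  0.233 ] ((484.91650390625, -207.41238403320312), (36.49909973144531, 1.313255786895752), 12.00806999206543)
side B [130 134 254 152   0   0   0   0   0   0   1   3   0   1   0]
side A rim 457 ((634.7499389648438, -169.71449279785156), (243.41607666015625, 115.55167388916016), 13.350385665893555)
side B rim 226 ((653.3468017578125, 46.011085510253906), (151.21435546875, 303.65106201171875), 4.619944095611572)
```

View pics/crop.png

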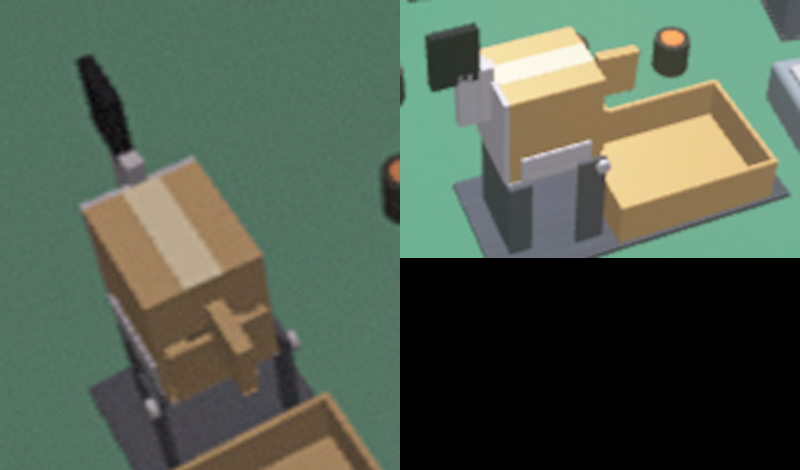

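The crop shows carton A (top at z = 0.183) to be the tall one. Its tab fin is in front of the front face, and the handle fin behind is free on both sides. Now I'll measure the tab and handle in the carton's frame, from both views.

```bash
cat >> h.py <<'E'
YAW=np.radians(12.6);d=np.array([np.cos(YAW),np.sin(YAW),0]);l=np.array([-d[1],d[0],0])
PIV=np.array([.6812,-.1588,.095])-.087*d
A=np.stack([d,l,[0,0,1]])
def loc(X): return (X-PIV)@A.T*[1,1,1]+[0,0,.095]
E
python3 - <<'E'
from h import *
np.set_printoptions(precision=4,suppress=True)
print("PIV",PIV)
for n in("scene","side"):
    X=loc(cloud(dict(np.load(n+".npz"))).reshape(-1,3))
    for nm,lo,hi in(("tab",(.012,-.04,.146),(.06,.04,.21)),("tabfree",(.012,-.04,.152),(.06,.04,.21)),("handle",(-.15,-.04,.195),(-.085,.04,.25)),("top",(-.09,-.05,.178),(.01,.05,.19)),("walltop",(.0,-.07,.046),(.18,.07,.054))):
        m=((X>lo)&(X<hi)).all(1);q=X[m]
        print(n,nm,m.sum(),np.percentile(q,[2,50,98],axis=0).round(4).tolist(), cv2.minAreaRect((q[:,:2]*1000).astype(np.float32)))
E
```

```text
PIV [ 0.5963 -0.1778  0.095 ]
scene tab 154 [[0.0137, -0.0055, 0.1477], [0.0332, -0.0022, 0.1733], [0.0445, 0.0041, 0.1773]] ((28.868385314941406, -0.6604619026184082), (32.289825439453125, 10.153666496276855), 0.23277422785758972)
scene tabfree 140 [[0.0137, -0.0055, 0.1527], [0.0328, -0.0021, 0.1738], [0.0445, 0.0042, 0.1774]] ((28.868385314941406, -0.6604619026184082), (32.289825439453125, 10.153666496276855), 0.23277422785758972)
scene handle 229 [[-0.1287, -0.006, 0.1966], [-0.1001, -0.003, 0.2269], [-0.0881, 0.004, 0.241]] ((-108.65428924560547, -1.0753107070922852), (47.02184295654297, 10.667695045471191), 0.13621318340301514)
scene top 1233 [[-0.0829, -0.0338, 0.1799], [-0.0387, -0.0016, 0.1837], [0.0001, 0.032, 0.1862]] ((-43.11750793457031, -0.5495796203613281), (68.66006469726562, 88.76750946044922), 89.712158203125)
scene walltop 618 [[0.0113, -0.0561, 0.0463], [0.0935, -0.0006, 0.0502], [0.1624, 0.0555, 0.053]] ((82.11817932128906, -0.0529632568359375), (161.9498291015625, 112.64942932128906), 0.19355304539203644)
side tab 191 [[0.0128, -0.0062, 0.1472], [0.026, -0.0038,
[... 244 characters left out ...]
97997283935547, -0.9141426086425781), (12.433218955993652, 28.800960540771484), 87.18958282470703)
side handle 505 [[-0.134, -0.0066, 0.1958], [-0.1148, -0.0044, 0.2198], [-0.0902, 0.0036, 0.2391]] ((-109.82408905029297, -0.9769678115844727), (49.52761459350586, 12.395825386047363), 0.696993350982666)
side top 1188 [[-0.0854, -0.034, 0.1789], [-0.0444, -0.0047, 0.1823], [-0.004, 0.0327, 0.1848]] ((-45.7560920715332, 0.7934226989746094), (73.36241149902344, 87.97127532958984), 89.38496398925781)
side walltop 428 [[0.0105, -0.0564, 0.0461], [0.1044, -0.0389, 0.0485], [0.1596, 0.057, 0.0516]] ((84.92759704589844, 0.22858428955078125), (115.20851135253906, 151.19635009765625), 89.82868194580078)
```

apply_moves:
  targets:
    - [1,0.029,0.009,0,0,0,0]
    - [1,0.029,0.009,0,0,0,0]
    - [1,0.029,0.009,0,0,0,0]
    - [1,0.029,0.009,0,0,0,0]
    - [1,0.029,0.009,0,0,0,0]
    - [1,0.028,0.008,0,0,0,0]
    - [1,0,0,0,0,0,0.078]
    - [1,0,0,0,0,0,0.078]
    - [1,0,0,0,0,0,0.078]
    - [1,0,0,0,0,0,0.078]
    - [1,0,0,0,0,0,0.078]
    - [1,0,0,0,0,0,0.078]
    - [1,0,0,0,0,0,0.078]
    - [1,0,0,0,0,0,0.078]
    - [1,0,0,0,0,0,0.078]
    - [1,0,0,0,0,0,0.078]
    - [1,0,0,0,0,0,0.08]
    - [1,0,0,0,0,0,0]
    - [1,0,0,0,0,0,0]
  newtons: 12

```text
time_s: 1.68
tcp_pos: [0.6218, -0.173, 0.2452]
eef_rot: [180.0, -0.0, -167.1]
contact_force: [0.6, -0.2, 0.4]
gripper_width: 0.0873
gripper_force: 0.0
```

```bash
python3 - <<'E'
from h import *
np.set_printoptions(precision=4,suppress=True)
c=capture("wrist");save("w1",c);np.savez("w1",**c)
X=loc(cloud(c).reshape(-1,3))
print(c["T"][:3,3])
for nm,lo,hi in(("tab",(.006,-.04,.152),(.06,.04,.19)),("handle",(-.15,-.04,.195),(-.085,.04,.25)),("flap",(-.0,-.04,.12),(.03,.04,.15)),("rim",(.0,-.07,.046),(.18,.07,.054))):
    q=X[((X>lo)&(X<hi)).all(1)];print(nm,len(q))
    if len(q): print(np.percentile(q,[2,50,98],axis=0).round(4).tolist(), cv2.minAreaRect((q[:,:2]*1000).astype(np.float32)))
E
```

```text
[ 0.5514 -0.1879  0.3862]
tab 639
[[0.0077, -0.0037, 0.1581], [0.0229, 0.0011, 0.1763], [0.0435, 0.006, 0.178]] ((26.03744888305664, 1.1657631397247314), (37.07894515991211, 9.850324630737305), 0.2273232340812683)
handle 1028
[[-0.0983, -0.004, 0.1982], [-0.0917, 0.0007, 0.2321], [-0.0856, 0.0056, 0.2416]] ((-91.99693298339844, 0.7622742652893066), (13.914450645446777, 10.018170356750488), 0.41092121601104736)
flap 0
rim 539
[[0.0321, -0.0546, 0.0469], [0.0762, -0.0504, 0.0517], [0.1235, 0.0571, 0.0531]] ((73.18318176269531, 1.2253799438476562), (105.40680694580078, 112.23036193847656), 0.346818208694458)
```

View pics/w1.png

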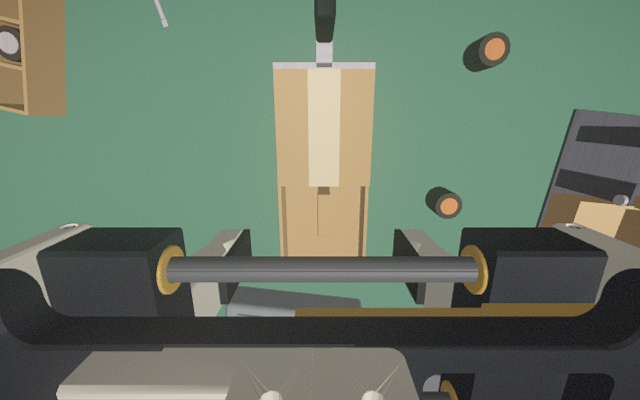

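The wrist view shows the tab fin at about (322,212), midway between the open fingers at (235,255) and (410,255). The handle is at (324,20). Descending and gripping now.

apply_moves:
  targets:
    - [1,0,0.001,0.02,0,0,0]
    - [0.6,0,0,0.02,0,0,0]
    - [0.6,0,0,0.02,0,0,0]
    - [0.6,0,0,0.02,0,0,0]
    - [0.4,0,0,0,0,0,0]
    - [0,0,0,0,0,0,0]
    - [0,0,0,0,0,0,0]
    - [0,0,0,0,0,0,0]
    - [0,0,0,0,0,0,0]
    - [0,0,0,0,0,0,0]
    - [0,0,0,0,0,0,0]
    - [0,0,0,0,0,0,0]
  newtons: 12

```text
time_s: 2.73
tcp_pos: [0.6219, -0.1721, 0.166]
eef_rot: [-180.0, 0.0, -167.4]
contact_force: [-0.3, 0.4, 0.1]
gripper_width: 0.0201
gripper_force: 0.0
```

```bash
python3 - <<'E'
from h import *
s=get_state();p=loc(s["tcp_pos"]);print(p)
v=np.array([p[0],p[2]-.098]);t0=0
prev=v
for t in np.linspace(0,1.38,17)[1:]:
    c,s=np.cos(t),np.sin(t);n=np.array([c*v[0]+s*v[1],-s*v[0]+c*v[1]])
    print(round(t,3),"tx %.4f tz %.4f"%(-(n-prev)[0],-(n-prev)[1]),n.round(4));prev=n
E
```

```text
[ 2.61928932e-02 -2.67201768e-06  1.66007925e-01]
0.086 tx -0.0058 tz 0.0025 [0.032  0.0655]
0.172 tx -0.0055 tz 0.0030 [0.0375 0.0625]
0.259 tx -0.0052 tz 0.0035 [0.0427 0.059 ]
0.345 tx -0.0049 tz 0.0039 [0.0476 0.0551]
0.431 tx -0.0046 tz 0.0043 [0.0522 0.0508]
0.518 tx -0.0042 tz 0.0047 [0.0564 0.0461]
0.604 tx -0.0038 tz 0.0050 [0.0602 0.0411]
0.69 tx -0.0033 tz 0.0053 [0.0635 0.0358]
0.776 tx -0.0028 tz 0.0056 [0.0663 0.0302]
0.862 tx -0.0024 tz 0.0058 [0.0687 0.0243]
0.949 tx -0.0018 tz 0.0060 [0.0705 0.0183]
1.035 tx -0.0013 tz 0.0061 [0.0718 0.0122]
1.121 tx -0.0008 tz 0.0062 [0.0726 0.006 ]
1.208 tx -0.0002 tz 0.0063 [ 0.0729 -0.0003]
1.294 tx 0.0003 tz 0.0063 [ 0.0726 -0.0066]
1.38 tx 0.0008 tz 0.0062 [ 0.0717 -0.0128]
```

apply_moves:
  targets:
    - [0,0,0,0,0,0,0]
    - [0,0,0,0,0,0,0]
    - [0,0,0,0,0,0,0]
    - [0,0,0,0,0,0,0]
    - [0,-0.006,0.0,0.002,0,0,0]
    - [0,-0.006,0,0.003,0,0,0]
    - [0,-0.005,0,0.004,0,0,0]
    - [0,-0.005,0,0.004,0,0,0]
    - [0,-0.004,0,0.004,0,0,0]
    - [0,-0.004,0,0.005,0,0,0]
    - [0,-0.004,0,0.005,0,0,0]
    - [0,0,0,0,0,0,0]

```text
time_s: 3.73
tcp_pos: [0.6558, -0.1641, 0.1371]
eef_rot: [180.0, -0.0, -167.3]
contact_force: [-0.3, 3.5, -2.9]
gripper_width: 0.0099
gripper_force: 12.0
```

```bash
python3 - <<'E'
from h import *
s=get_state();print(loc(s["tcp_pos"]),s["gripper_width"],s["gripper_force"],s["contact_force"],s["moment"])
c=capture("scene");a=c["frame"][110:300,160:350,::-1];b=capture("side")["frame"][180:320,260:460,::-1]
f=lambda i:cv2.resize(i,(400,400),interpolation=cv2.INTER_CUBIC)
cv2.imwrite("pics/mid.png",np.hstack([f(a),f(b)]))
E
```

```text
[0.06102832 0.00032846 0.13708142] 0.00992786744808365 11.999516040086746 [-0.33594782  3.45968436 -2.9352545 ] [ 1.37949776 -0.43835374  0.06361464]
```

View pics/mid.png

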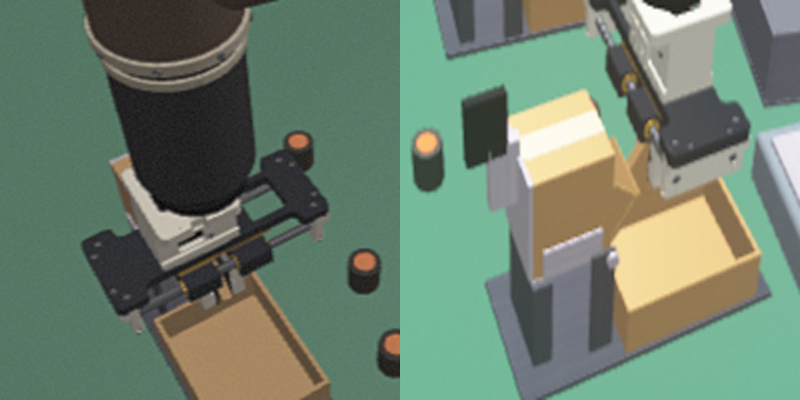

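The picture shows the flap about half out with the fin still in the pads and the carton upright. Continuing the arc.

apply_moves:
  targets:
    - [0,-0.003,0,0.005,0,0,0]
    - [0,-0.003,0,0.006,0,0,0]
    - [0,-0.002,0,0.006,0,0,0]
    - [0,-0.002,0,0.006,0,0,0]
    - [0,-0.001,0,0.006,0,0,0]
    - [0,-0.001,0,0.006,0,0,0]
    - [0,0,0,0.006,0,0,0]
    - [0,0,0,0.006,0,0,0]
    - [0,0.001,0,0.004,0,0,0]
    - [0,0,0,0.002,0,0,0]
    - [0,0,0,0,0,0,0]
    - [0,0,0,0,0,0,0]

```text
time_s: 4.83
tcp_pos: [0.6669, -0.1617, 0.0869]
eef_rot: [-180.0, 0.2, -167.3]
contact_force: [-0.4, 4.9, 4.1]
gripper_width: 0.0102
gripper_force: 12.0
```

```bash
cat > fin.py <<'E'
from h import *
s=get_state();print(s["time_s"],loc(s["tcp_pos"]),s["gripper_width"],s["gripper_force"],s["contact_force"],s["moment"])
c=capture("side");X=loc(cloud(c).reshape(-1,3))
m=((X>(.012,-.035,.06))&(X<(.1,.035,.13))).all(1)&(np.ptp(c["frame"].reshape(-1,3),axis=1)>50)
for x0 in np.arange(.01,.1,.01):
    q=X[m&(X[:,0]>=x0)&(X[:,0]<x0+.01)]
    if len(q): print("x%.2f n%d z %.3f..%.3f"%(x0,len(q),q[:,2].min(),q[:,2].max()))
t=X[((X>(-.09,-.05,.13))&(X<(.01,.05,.2))).all(1)]
q=t[(abs(t[:,2]-.183)<.008)&(t[:,0]<-.02)];print("top slope",np.polyfit(q[:,0],q[:,2],1),len(q))
E
python3 fin.py
```

```text
4.8333 [0.07245234 0.00028135 0.08686861] 0.010193938925287725 12.000507116317749 [-0.40932805  4.89835345  4.07912163] [ 2.34243731 -0.01897528  0.11146709]
x0.01 n52 z 0.096..0.129
x0.02 n99 z 0.098..0.130
x0.03 n128 z 0.070..0.130
x0.04 n30 z 0.066..0.109
x0.05 n30 z 0.067..0.098
x0.06 n4 z 0.070..0.096
top slope [-0.00998675  0.18249617] 973
```

apply_moves:
  targets:
    - [0,0,0,0.002,0,0,0]
    - [0,0,0,0,0,0,0]
    - [0,0,0,0,0,0,0]

```text
time_s: 5.13
tcp_pos: [0.6669, -0.1617, 0.0853]
eef_rot: [-180.0, 0.2, -167.3]
contact_force: [-2.1, 7.1, 6.9]
gripper_width: 0.0101
gripper_force: 12.0
```

apply_moves:
  targets:
    - [1,0,0,0,0,0,0]
    - [1,0,0,0,0,0,0]
    - [1,0,0,0,0,0,0]
    - [1,0,0,0,0,0,0]
    - [1,0,0,0,0,0,0]
    - [1,0,0,0,0,0,0]
    - [1,0,0,0,0,0,0]
    - [1,0,0,0,0,0,0]
    - [1,0,0,0,0,0,0]
    - [1,0,0,0,0,0,0]
    - [1,0,0,-0.03,0,0,0]
    - [1,0,0,-0.035,0,0,0]
    - [1,0,0,-0.035,0,0,0]
    - [1,0,0,-0.035,0,0,0]
    - [1,0,0,-0.035,0,0,0]
    - [1,0,0,-0.033,0,0,0]

```text
time_s: 6.47
tcp_pos: [0.6655, -0.1622, 0.289]
eef_rot: [-180.0, 0.1, -167.4]
contact_force: [-0.4, 0.0, 0.4]
gripper_width: 0.0874
gripper_force: 0.0
```

```bash
python3 fin.py; python3 - <<'E'
from h import *
b=capture("side")["frame"][180:320,260:460,::-1];a=capture("wrist")["frame"][...,::-1]
cv2.imwrite("pics/out.png",np.hstack([cv2.resize(b,(400,280),interpolation=cv2.INTER_CUBIC),cv2.resize(a,(400,280))]))
E
```

```text
6.4667 [7.09314591e-02 5.85994777e-05 2.88996450e-01] 0.08743723037379592 0.0 [-0.3679492   0.02160907  0.41902257] [-0.0401645  -0.27576559  0.00078334]
x0.01 n51 z 0.096..0.130
x0.02 n89 z 0.097..0.129
x0.03 n127 z 0.100..0.130
x0.04 n36 z 0.066..0.107
x0.05 n54 z 0.069..0.106
x0.06 n72 z 0.069..0.109
x0.07 n49 z 0.071..0.108
x0.08 n2 z 0.072..0.075
top slope [-0.01463773  0.1829874 ] 961
```

View pics/out.png

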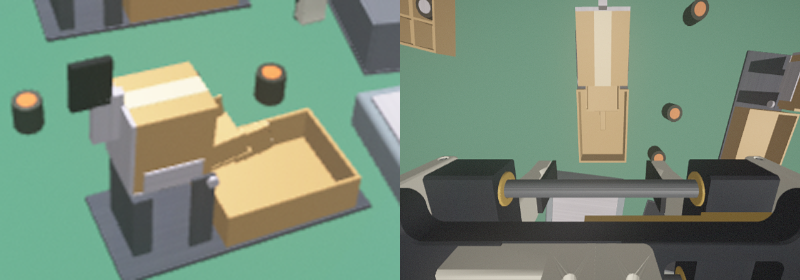

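The side crop shows the chute fully out over the tray with its fin at (250,140). The wrist crop shows it central, and the carton is upright. Moving over the handle.

apply_moves:
  targets:
    - [1,0.03,0,0,0,0,0]
    - [1,0.03,0,0,0,0,0]
    - [1,0.03,0,0,0,0,0]
    - [1,0.03,0,0,0,0,0]
    - [1,0.03,0,0,0,0,0]
    - [0.6,0.033,0,0,0,0,0]
    - [0.6,0,0,0,0,0,0]
    - [0.6,0,0,0,0,0,0]
    - [0.6,0,0,0.025,0,0,0]
    - [0.6,0,0,0.025,0,0,0]
    - [0.6,0,0,0.025,0,0,0]
    - [0,0,0,0,0,0,0]
    - [0,0,0,0,0,0,0]
    - [0,0,0,0,0,0,0]
    - [0,0,0,0,0,0,0]
    - [0,0,0,0,0,0,0]
    - [0,0,0,0,0,0,0]
    - [0,0,0,0,0,0,0]
    - [0,0,0,0,0,0,0]
    - [0,0,0,0,0,0,0]
  newtons: 25

```text
time_s: 8.28
tcp_pos: [0.4874, -0.2024, 0.2122]
eef_rot: [-180.0, 0.1, -167.3]
contact_force: [-0.2, 0.6, 4.5]
gripper_width: 0.0097
gripper_force: 25.0
```

```bash
python3 - <<'E'
from h import *
s=get_state();p=loc(s["tcp_pos"]);print(p,s["gripper_width"],s["gripper_force"],s["contact_force"])
v=np.array([p[0],p[2]-.095]);prev=v
for t in np.linspace(0,.88,23)[1:]:
    c,s=np.cos(t),np.sin(t);n=np.array([c*v[0]+s*v[1],-s*v[0]+c*v[1]])
    print(round(t,3),"tx %.4f tz %.4f"%(-(n-prev)[0],-(n-prev)[1]),n.round(4));prev=n
E
```

```text
[-0.11168    -0.00026241  0.21224631] 0.009748289476950554 24.999083876609802 [-0.20141878  0.63016047  4.46149575]
0.04 tx -0.0048 tz -0.0044 [-0.1069  0.1216]
0.08 tx -0.0049 tz -0.0042 [-0.102   0.1258]
0.12 tx -0.0051 tz -0.0040 [-0.0968  0.1298]
0.16 tx -0.0053 tz -0.0038 [-0.0916  0.1335]
0.2 tx -0.0054 tz -0.0036 [-0.0862  0.1371]
0.24 tx -0.0056 tz -0.0033 [-0.0806  0.1404]
0.28 tx -0.0057 tz -0.0031 [-0.0749  0.1435]
0.32 tx -0.0058 tz -0.0029 [-0.0691  0.1464]
0.36 tx -0.0059 tz -0.0026 [-0.0632  0.1491]
0.4 tx -0.0060 tz -0.0024 [-0.0572  0.1515]
0.44 tx -0.0061 tz -0.0022 [-0.0511  0.1536]
0.48 tx -0.0062 tz -0.0019 [-0.0449  0.1556]
0.52 tx -0.0063 tz -0.0017 [-0.0387  0.1572]
0.56 tx -0.0063 tz -0.0014 [-0.0323  0.1587]
0.6 tx -0.0064 tz -0.0012 [-0.026   0.1598]
0.64 tx -0.0064 tz -0.0009 [-0.0196  0.1607]
0.68 tx -0.0064 tz -0.0007 [-0.0131  0.1614]
0.72 tx -0.0065 tz -0.0004 [-0.0067  0.1618]
0.76 tx -0.0065 tz -0.0001 [-0.0002  0.1619]
0.8 tx -0.0065 tz 0.0001 [0.0063 0.1618]
0.84 tx -0.0065 tz 0.0004 [0.0128 0.1614]
0.88 tx -0.0064 tz 0.0006 [0.0192 0.1608]
```

apply_moves:
  targets:
    - [0,-0.005,0,-0.004,0,0,0]
    - [0,-0.005,0,-0.004,0,0,0]
    - [0,-0.005,0,-0.004,0,0,0]
    - [0,-0.005,0,-0.004,0,0,0]
    - [0,-0.006,0,-0.004,0,0,0]
    - [0,-0.005,0,-0.003,0,0,0]
    - [0,-0.006,0,-0.003,0,0,0]
    - [0,-0.006,0,-0.003,0,0,0]
    - [0,-0.006,0,-0.003,0,0,0]
    - [0,-0.006,0,-0.002,0,0,0]
    - [0,-0.006,0,-0.002,0,0,0]

```text
time_s: 9.2
tcp_pos: [0.5466, -0.1888, 0.2473]
eef_rot: [180.0, -0.1, -167.4]
contact_force: [-2.2, -4.1, -8.0]
gripper_width: 0.0097
gripper_force: 25.0
```

```bash
cat > tip.py <<'E'
from h import *
s=get_state();print(s["time_s"],loc(s["tcp_pos"]),s["contact_force"],s["moment"])
c=capture("side");X=loc(cloud(c).reshape(-1,3))
q=X[((X>(-.08,-.02,.1))&(X<(.09,.0,.25))).all(1)&(np.ptp(c["frame"].reshape(-1,3),axis=1)>40)]
print(len(q))
for x0 in np.arange(-.08,.09,.01):
    r=q[(q[:,0]>=x0)&(q[:,0]<x0+.01)]
    if len(r)>3:print("%.2f %.4f"%(x0+.005,np.percentile(r[:,2],95)))
E
python3 tip.py
```

```text
9.2 [-5.09296280e-02  1.09815235e-04  2.47261005e-01] [-2.16310867 -4.1482094  -7.9796338 ] [-1.78791116  1.17971175  0.19454201]
125
-0.04 0.2077
-0.03 0.2046
-0.02 0.2000
-0.01 0.1949
0.00 0.1895
0.01 0.1858
0.02 0.1808
0.03 0.1772
```

apply_moves:
  targets:
    - [0,-0.006,0,-0.002,0,0,0]
    - [0,-0.006,0,-0.002,0,0,0]
    - [0,-0.006,0,-0.001,0,0,0]
    - [0,-0.006,0,-0.001,0,0,0]
    - [0,-0.006,0,-0.001,0,0,0]
    - [0,-0.006,0,-0.001,0,0,0]
    - [0,-0.007,0,0,0,0,0]
    - [0,-0.006,0,0,0,0,0]
    - [0,-0.007,0,0,0,0,0]
    - [0,-0.006,0,0,0,0,0]
    - [0,-0.006,0,0.001,0,0,0]
    - [0,0,0,0,0,0,0]
    - [0,0,0,0,0,0,0]
    - [0,0,0,0,0,0,0]
    - [0,0,0,0,0,0,0]
    - [0,0,0,0,0,0,0]
    - [0,0,0,0,0,0,0]

```text
time_s: 10.67
tcp_pos: [0.6136, -0.1736, 0.2551]
eef_rot: [180.0, 0.1, -167.3]
contact_force: [1.0, 3.5, -1.8]
gripper_width: 0.0099
gripper_force: 25.0
```

```bash
python3 tip.py; python3 - <<'E'
from h import *
a=capture("scene")["frame"][110:340,160:390,::-1];b=capture("side")["frame"][160:320,290:450,::-1]
f=lambda i:cv2.resize(i,(400,400),interpolation=cv2.INTER_CUBIC)
cv2.imwrite("pics/tip.png",np.hstack([f(a),f(b)]))
E
```

```text
10.6667 [0.01782929 0.00030437 0.25508952] [ 1.04756065  3.49740408 -1.77254315] [ 0.88258732 -0.33701638  0.1639884 ]
82
0.01 0.2093
0.02 0.2006
0.03 0.1891
0.04 0.1792
0.05 0.1668
0.06 0.1563
```

View pics/tip.png

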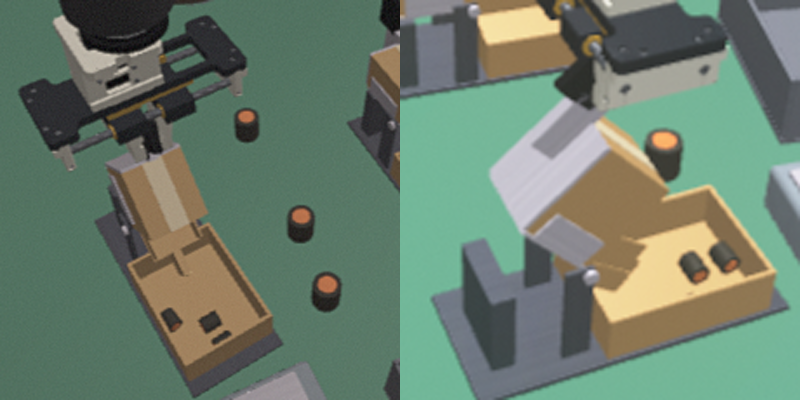

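Two sleeves are clearly in the tray, at (172,320) and (210,322) in the left crop. A third dark spot at (221,337) is partly hidden by the wall. I'll hold a moment, then release, rise and look from above.

apply_moves:
  targets:
    - [0.5,0,0,0,0,0,0]
    - [0.5,0,0,0,0,0,0]
    - [0.5,0,0,0,0,0,0]
    - [0.5,0,0,0,0,0,0]
    - [0.5,0,0,0,0,0,0]
    - [0.5,0,0,0,0,0,0]
    - [0.5,0,0,0,0,0,0]
    - [0.5,0,0,-0.03,0,0,0]
    - [0.5,0,0,-0.035,0,0,0]
    - [0.5,0,0,-0.035,0,0,0]
    - [0.5,0,0,0,0,0,0]
    - [0.5,-0.035,0,0,0,0,0]
    - [0.5,-0.035,0,0,0,0,0]
    - [0.5,-0.035,0,0,0,0,0]
    - [0.5,0,0,0,0,0,0]
    - [0.5,0,0,0,0,0,0]

```text
time_s: 12.15
tcp_pos: [0.7166, -0.1504, 0.3517]
eef_rot: [180.0, -0.2, -167.3]
contact_force: [-0.2, 0.1, -0.4]
gripper_width: 0.0436
gripper_force: 0.0
```

```bash
python3 tip.py; python3 - <<'E'
from h import *
a=capture("scene")["frame"][150:340,200:340,::-1];b=capture("wrist");np.savez("w2",**b)
b=b["frame"][...,::-1]
cv2.imwrite("pics/after.png",np.hstack([cv2.resize(a,(295,400),interpolation=cv2.INTER_CUBIC),cv2.resize(b,(500,400))]))
E
```

```text
12.15 [0.1234281  0.00051131 0.35169541] [-0.23155105  0.07976783 -0.38943717] [ 0.0063802  -0.03410791  0.01703522]
76
0.01 0.2091
0.02 0.2022
0.03 0.1904
0.04 0.1794
0.05 0.1670
0.06 0.1565
```

View pics/after.png

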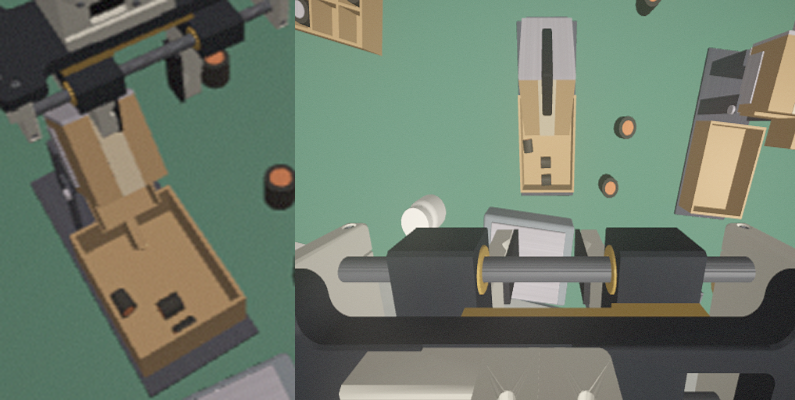

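The wrist view shows all three sleeves in the tray, at (528,145), (545,161) and (546,180). The carton stays tipped, the gripper is clear, and the low carton hasn't been touched. Handing in.

```bash
python3 -c "
from plant import close_job
print(close_job())"
```

```text
the job is handed in; nothing more can be done
None
```

I pulled the tall carton's spout fully out while it stood upright, then tipped the carton so that all three sleeves rolled into its tray; the low carton was not touched, and the job was handed in at about 12 s (no verdict was returned).

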